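# Snap the top plate onto a weighted doll stand and hold it down

### The job

A doll stand's red base is clamped on the plywood jig: lay the steel weight flat in its pocket, let go of it, and then set the white top plate squarely over it and press it straight down until it snaps past both yellow catches and sits on the weight. Do not let up after the snap: the job finishes with the gripper still on the plate, pushing it down firmly onto the weight. Leave the paint jar, the tumbler and the finished doll where they stand.

Things in the scene. Friction and masses are not known exactly. Their poses are not given: they have to be found in the camera images.
- stand: Fixed plywood jig board, 150 x 150 x 12 mm, the red stand base (62 mm x, 90 mm y, top at 66 mm) clamped on its middle. Origin: centre of the board's underside, z up. Walls at both y ends hold the yellow catches; the x sides are open between corner cheeks. When done the weight's origin is at (0, 0, 18) mm and the plate's at (0, 0, 42) mm here, their x along the stand's x (either way).
- pocket (a point): Centre of the pocket floor, 18 mm above the stand's origin; axes as the stand. The floor is 62 mm long in y between ledges (inner faces |y| = 31 mm, 10 mm high, then sloping back to 35 mm at 18 mm); above them the end walls are 73 mm apart. Corner cheeks: |y| 24 to 36.5 mm, 5 mm thick, inner faces |x| = 26 mm, flared tops, 48 mm high.
- gap (a point): Middle of the open +x side (the -x side is alike): 31 mm from the pocket's centre in x, at floor height. The opening is 48 mm wide in y, between the cheeks, and reaches down to the floor: fingers closing along the stand's x go in here beside the weight, tips 2 mm or more above the floor. Clear the cheeks (66 mm above the stand's origin) when carrying.
- catch_a (a joint): Yellow spring catch in the stand's +y end wall: a round nose 12 mm thick, 30 mm long along x, its axis 58.5 mm above the stand's origin, its tip at y = 31.5 mm when out. Value: how far it is pushed back outwards, 0 (sprung out) to 0.006 m. Spring 650 N/m with 1 N preload.
- catch_b (a joint): The same catch in the -y end wall, tip at y = -31.5 mm; 0 is sprung out, and it grows as it is pushed outwards (to -y).
- weight: Loose bare steel block, 48 mm (its x) x 56 mm (its y) x 24 mm tall, 0.4 to 0.6 kg. Origin: centre of its underside. Lies flat on the table. Take it by its 48 mm width, fingers closing along its x; in the pocket it has 2 mm play each side in x and 3 mm in y, between the catch noses 3.5 mm.
- cover: Loose white top plate, 80 g, flat on the table, a green square post on its middle. Origin: centre of the plate's underside, z up. Plate 48 mm (x) x 70 mm (y) x 10 mm; the lower 6 mm of its y ends is bevelled (62 mm long at the underside). Post 18 x 18 mm, in line with the plate, 10 to 46 mm above the origin: grip it by either pair of faces, or push on its top.
- cover_foot (a point): Centre of the plate's underside. Heights above the stand's origin: it meets the catches at about 60 mm; the resistance peaks at 7 to 15 N near 56 mm, drops sharply by 53 mm and is gone at 48 mm; the catches then pull the plate down until it stops on the weight at 42 mm, and spring back over it. From there any push goes rigidly into the weight.
- paint_jar: Bystander: glass paint jar with a blue cap, 52 mm across, 70 mm tall. Origin: centre of the underside. Leave alone.
- tumbler: Bystander: blue tumbler, 68 mm across the rim, 100 mm tall. Origin: centre of the underside. Leave alone.
- doll: Bystander: finished doll, red cone dress 56 mm across, 90 mm tall. Origin: centre of the underside. Leave alone.
There are look-alikes about, which are no part of the job. There is more than one size of the stand; the one meant has the size given above. Several things look just like the cover: the one meant starts farthest to the robot's left.

How it is judged (in metres and radians):
On the way, in this order (a step that is already met when the one before it is completed fails the run):
1. the weight lies flat in the pocket and is let go (x of weight in the frame of stand between -0.0045 and 0.0045 m and y of weight in the frame of stand between -0.0045 and 0.0045 m and z of weight in the frame of stand between 0.016 and 0.02 m and angle between the x axis of weight and the x axis of stand, either way round below 0.15 rad and angle between weight's own z axis and vertical below 0.06 rad and contact force between the fingers and weight below 0.2 N), for 0.2 s.
2. the top plate has snapped past both catches onto the weight (x of cover in the frame of stand between -0.0045 and 0.0045 m and y of cover in the frame of stand between -0.0045 and 0.0045 m and z of cover in the frame of stand between 0.0398 and 0.0442 m and angle between the x axis of each of cover, weight and the x axis of stand, either way round below 0.15 rad and angle between each of cover, weight's own z axis and vertical below 0.06 rad and value of joint each of catch_a, catch_b below 0.0012 m and x of weight in the frame of stand between -0.0045 and 0.0045 m and y of weight in the frame of stand between -0.0045 and 0.0045 m and z of weight in the frame of stand between 0.016 and 0.02 m), for 0.1 s.
At the end, for the whole second after the job is handed in: Weight flat in the pocket (4.5 mm sideways, 2 mm in height, 0.15 rad yaw), plate home on it (4.5 mm, 2.2 mm, 0.15 rad, level to 0.06 rad), both catches sprung back (under 1.2 mm), fingers still on the plate, which presses on the weight with over 4 N through the last second (all of step 2 and contact force between cover and weight above 4 N and contact force between the fingers and cover above 1 N); the arm keeps its last pose, push and grip.
It fails at once if a bystander is pushed away or tipped over (distance of any of paint_jar, tumbler, doll from where it was at the start of the episode above 0.02 m or angle between any of paint_jar, tumbler, doll's own z axis and vertical above 0.4 rad).
It also fails if it takes over 58 s, if anything falls off the work surface, if the arm or the gripper's body presses on something with over 40 N, if the wrist force passes 120 N, or if a joint passes its speed limit or range.

### The arm

A 6-joint arm with a two-finger parallel gripper is mounted at the origin on the work surface. World frame = base frame: x ahead of the robot, y to its left, z up, the work surface at z = 0. Lengths are in mm, angles in rad, forces in N, time in s.
With the tool pointing down it reaches from about 275 to 1000 mm from the base axis. Payload 8.4 kg.
Tool frame: the origin (TCP) lies between the finger pads; the fingertips stand 22 mm ahead of it and the grasp point (between the pads) lies 3 mm ahead of it; z points along the fingers, y is the line along which they close (so a half turn about z gives the same grasp; the last joint's range is limited). The gripper opens to 85 mm and grips with 20 to 120 N. Pads are 22 mm wide; open, the fingers measure 114 mm over their backs; the gripper's body (76 mm by 85 mm) begins 54 mm behind the grasp point. The pads swing forward as they close: fully open they stand 13 mm farther back than shut.
Start: joints at [1.293, 0.353, 1.633, -0, 1.155, -0.002], TCP at [170.196, 601.383, 253.281] pointing down, gripper open.
Joint ranges: [-2.63, 2.63], [-0.92, 2.1], [0.06, 2.66], [-1.3, 4.44], [0, 2.69], [-3.02, 3.02]. Speed limits (rad/s): [2.22, 2.22, 2.79, 3.14, 3.14, 3.14].

### API

Orientations are given as [roll, pitch, yaw] about the fixed x, y, z axes, in that order (R = Rz(yaw) Ry(pitch) Rx(roll)).
In Python, from rig import r, grab_frame gives the robot as it stands.
- The arm moves only by the shell command python3 -m inch 'ROWS' [FORCE]. ROWS is JSON, a list of rows, each a list of 7 numbers: the turn, a rotation vector about the tool's x, y, z as a fraction of full scale, then the shift along the tool's x, y, z as a fraction of full scale, then the closure, from 0 (fully open) to 1 (shut). In form: [[rx, ry, rz, dx, dy, dz, fingers], ...]. A call has 1 to 8 rows; each row shifts and turns the commanded pose from where the row before left it, along the tool's axes as they then stand; what a row does not reach is not made up. Full scale, the value 1, is 2.5 cm for a shift and pi rad for a turn. A row lasts 1/12 s, in which the tool goes at most 41.7 mm and 7.16 degrees, less where a joint would pass 70% of its speed; a pose out of reach is approached as far as the arm can. A call with a number of a shift or a turn outside -1 to 1 is refused whole. A call with a gripper value outside its range is refused whole. The fingers move at their own pace and stop on an object; FORCE is the grip in N (left out, the last holds). Time passes only in rows, so rows that do not move let the fingers close. It gives the time, the measured TCP pose, the force, the opening and the grip force at its end, in the units of the state.
- r.sense(): the state, without advancing time (a new reading comes with each control period).
- grab_frame(name): name is "scene" or "top" or "wrist"; returns a dict with "pixels" (400x640x3 uint8, red, green, blue), "z_map" (400x640 float32, mm along the optical axis (not along the pixel's ray), 0 where there is no reading), "vertical_fov" (degrees; the focal length in pixels is half the picture's height over the tangent of half this angle, whatever the lens; pixels are square), "cx", "cy" (the principal point, pixels), "cam_to_world" (4x4, takes a point from camera to world coordinates). Camera axes: x right, y down, z forward; pixel columns grow to the right and rows downward; lengths in mm; the calibration is good to about 2 mm. A picture is of the moment at which its call begins.
- r.sign_off(): hands the job in; it is judged then, once.
The state is a dict: "clock": time; "qpos": joint angles; "qvel": joint speeds; "joint_efforts": joint torques, N m; "eef_pos": TCP position; "tcp_rot": TCP orientation; "contact_force": force on the tool from outside, world axes, zero at the start; "wrist_torque": the same for the moment, N m; "opening": opening from 0.0 (shut) to 1.0 (fully open); "grasp_force": force on a finger pad.
Only numpy, scipy, OpenCV 4.12 (cv2) and the standard library are available. Lean on these libraries where they do the work, as an engineer would, in place of code of your own. Each camera call takes 0.05 s, during which the arm holds its last target. There are 200 camera calls.

## Working session

There is one attempt and no reset: what is moved stays moved. The work goes in short steps, Python scripts to look and compute and a shell command to move; the robot and the scene stay as the last step left them, time stands still between calls to the robot, and variables do not carry over. Pictures are saved under pics/ and viewed, at most 10 in all, crops included, and the job is handed in when it is done.

```bash
ls; mkdir -p pics
cat > h.py <<'E'
import numpy as np, cv2
from rig import r, grab_frame
def cam(name):
    f=grab_frame(name); h=f["pixels"].shape[0]
    f["f"]=h/2/np.tan(np.radians(f["vertical_fov"])/2); f["T"]=np.array(f["cam_to_world"]); return f
def save(f,n): cv2.imwrite("pics/"+n,cv2.cvtColor(f["pixels"],cv2.COLOR_RGB2BGR))
def cloud(f):
    z=f["z_map"]; v,u=np.indices(z.shape)
    P=np.stack([(u-f["cx"])/f["f"]*z,(v-f["cy"])/f["f"]*z,z],-1)
    W=P@f["T"][:3,:3].T+f["T"][:3,3]; W[z<=0]=np.nan; return W
def onplane(f,u,v,zw):
    d=f["T"][:3,:3]@np.array([(u-f["cx"])/f["f"],(v-f["cy"])/f["f"],1]); o=f["T"][:3,3]
    return o+d*(zw-o[2])/d[2]
E
python3 - <<'E'
from h import *
for n in("scene","top"):
    f=cam(n); save(f,n+"0.png"); print(n,f["T"].round(3).tolist(),f["f"])
s=r.sense(); print(s)
E
```

```text
pics
scene [[-0.3, 0.766, -0.568, 1149.223], [0.954, 0.249, -0.167, 197.428], [0.013, -0.592, -0.806, 975.372], [0.0, 0.0, 0.0, 1.0]] 498.16862749353777
top [[-0.001, -0.994, 0.108, 393.793], [-1.0, -0.001, -0.02, 24.106], [0.02, -0.108, -0.994, 1374.681], [0.0, 0.0, 0.0, 1.0]] 471.39320055865466
{'clock': 0.1, 'qpos': array([ 1.29261018e+00,  3.53593593e-01,  1.63405011e+00,  8.64388196e-06,
        1.15521415e+00, -2.42356699e-03]), 'qvel': array([ 0.00115917, -0.00109563, -0.00044282,  0.00104321,  0.0018776 ,
        0.00169929]), 'joint_efforts': array([ 1.57687793e-05, -6.06353974e+01, -3.42815244e+01, -1.88838453e-04,
        3.96558098e-03, -7.79598781e-05]), 'eef_pos': array([170.07747621, 600.99856538, 252.63169065]), 'tcp_rot': array([-3.14032748e+00, -1.09699669e-05,  2.86582657e+00]), 'contact_force': array([ 0.03271064, -0.22890317, -0.13113253]), 'wrist_torque': array([ 0.01758108, -0.01104116, -0.00250499]), 'grasp_force': 0.0, 'opening': 1.003600381212443}
```

View pics/scene0.png

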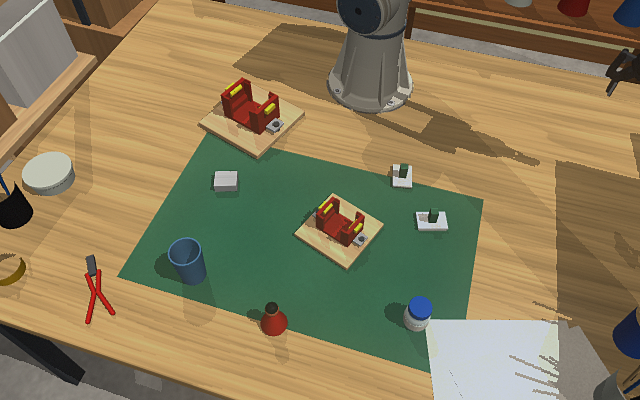

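View pics/top0.png

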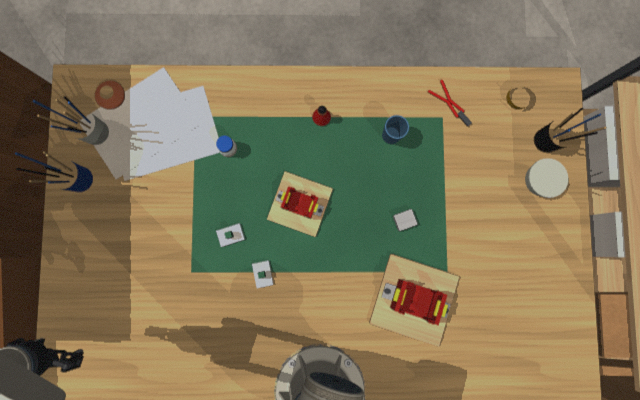

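The small stand at top (300,203) has ~50 px sides, which is about 150 mm, so it is the one meant. The weight is at (404,220) and the leftmost cover at (230,235). The jar (226,146), doll (321,116) and tumbler (396,130) are clear of the paths.

Run:
```python
from h import *
f=cam("top"); W=cloud(f); hsv=cv2.cvtColor(f["pixels"],cv2.COLOR_RGB2HSV)
def blob(mask,c,win,z=None):
    m=np.zeros(mask.shape,np.uint8); x,y=c; m[y-win:y+win,x-win:x+win]=mask[y-win:y+win,x-win:x+win]*255
    cs,_=cv2.findContours(m,cv2.RETR_EXTERNAL,cv2.CHAIN_APPROX_NONE); k=max(cs,key=cv2.contourArea)
    return k
def rect(k,z):
    P=np.array([onplane(f,u,v,z)[:2] for u,v in k[:,0]],np.float32)
    (c,s,a)=cv2.minAreaRect(P); return np.round(c,1),np.round(s,1),round(a,1)
H,S,V=cv2.split(hsv)
print("weight",rect(blob((S<60)&(V>90),(404,220),20),24))
print("cover",rect(blob((S<60)&(V>120),(230,235),22),10))
print("cover2",rect(blob((S<60)&(V>120),(263,273),22),10))
wood=((H<25)&(S>30))|((H>170)&(S>100))
print("board",rect(blob(wood,(300,203),42),12))
red=((H<8)|(H>172))&(S>150)
print("red",rect(blob(red,(300,203),25),66))
yel=(H>22)&(H<35)&(S>180)
m=np.zeros(yel.shape,np.uint8);m[175:230,270:330]=yel[175:230,270:330]
n,l,st,c=cv2.connectedComponentsWithStats(m)
for i in range(1,n): print("yel",st[i],c[i],onplane(f,*c[i],64)[:2].round(1),np.nanmedian(W[l==i],0).round(1))
for n,(u,v) in dict(w=(404,220),cov=(224,232),board=(290,230)).items(): print(n,np.nanmedian(W[v-2:v+3,u-2:u+3].reshape(-1,3),0).round(1))
```

```text
weight (array([ 479.7, -246.3]), array([50.5, 58.1]), 19.5)
cover (array([436.2, 258.5]), array([50.4, 71.5]), 17.5)
cover2 (array([324.6, 164.3]), array([72.4, 49. ]), 12.0)
board (array([546.1,  50.7]), array([149.2, 106.5]), 70.3)
red (array([526.1,  57.7]), array([89.3, 63.3]), 70.8)
yel [286 193   4  10  13] [287.61538462 197.61538462] [537.9  90. ] [537.   89.3  62.8]
yel [283 195   1   1   1] [283. 195.] [545.2 102.9] [545.4 103.   62.7]
yel [282 197   2   2   3] [282.33333333 197.33333333] [538.7 104.7] [539.9 105.5  61.5]
yel [312 201   1   1   1] [312. 201.] [528.5  21.8] [528.2  21.8  67.1]
yel [309 203   3   8   9] [309.88888889 206.77777778] [512.3  27.7] [511.8  27.4  61.9]
yel [314 204   3   7   9] [315.22222222 207.11111111] [511.3  12.8] [511.5  13.4  62.9]
w [ 478.  -243.5   23.1]
cov [444.  275.   10.6]
board [4.501e+02 8.570e+01 1.000e-01]
```

```bash
cat >> h.py <<'E'
def wrap(a): return (a+180)%360-180
def goal(x,y,z,yaw):
    """prints remaining shift in tool axes (units of 25mm) and turn (units of pi about tool z), tool pointing down"""
    from scipy.spatial.transform import Rotation as Ro
    s=r.sense(); R=Ro.from_euler("xyz",s["tcp_rot"]).as_matrix()
    d=R.T@(np.array([x,y,z])-s["eef_pos"])/25
    cy=np.degrees(s["tcp_rot"][2]); T=Ro.from_euler("xyz",[np.pi,0,np.radians(yaw)]).as_matrix()
    rv=Ro.from_matrix(R.T@T).as_rotvec()/np.pi
    print("t",round(s["clock"],2),"pos",s["eef_pos"].round(1),"yaw",round(cy,2),"shift",d.round(3),"turn",rv.round(4),"F",np.round(s["contact_force"],1),"op",round(s["opening"],3),"gf",round(s["grasp_force"],1))
E
python3 -m inch '[[0,0,0.038,0,0,0,0],[0,0,0.038,0,0,0,0],[0,0,0.038,0,0,0,0],[0,0,0.038,0,0,0,0],[0,0,0.038,0,0,0,0],[0,0,0.038,0,0,0,0],[0,0,0.038,0,0,0,0],[0,0,0.038,0,0,0,0]]'
python3 -c "
from h import *
goal(480,-246,200,109.5)"
```

```text
clock: 0.82
eef_pos: [170.1, 601.2, 253.0]
tcp_rot: [-3.141, 0.001, 1.905]
contact_force: [0.3, 0.1, 0.6]
opening: 1.002
grasp_force: 0.0
t 0.82 pos [170.1 601.2 253. ] yaw 109.14 shift [-36.078   0.599   2.137] turn [-0.0001  0.0002 -0.002 ] F [0.3 0.1 0.6] op 1.002 gf 0.0
```

```bash
for i in 1 2 3 4; do python3 -m inch '[[0,0,0,-1,0,0,0],[0,0,0,-1,0,0,0],[0,0,0,-1,0,0,0],[0,0,0,-1,0,0,0],[0,0,0,-1,0,0,0],[0,0,0,-1,0,0,0],[0,0,0,-1,0,0,0],[0,0,0,-1,0,0,0]]' >/dev/null; done
python3 -c "
from h import *
goal(480,-246,200,109.5)"
```

```text
t 3.48 pos [ 437.  -154.1  253.2] yaw 109.46 shift [-4.04   0.397  2.126] turn [-0.     -0.0001 -0.0002] F [ 0.1  0.9 -0.8] op 0.997 gf 0.0
```

```bash
python3 -m inch '[[0,0,0,-1,0.1,0.5,0],[0,0,0,-1,0.1,0.5,0],[0,0,0,-1,0.1,0.5,0],[0,0,0,-1,0.1,0.6,0],[0,0,0,0,0,0,0]]' >/dev/null
python3 - <<'E'
from h import *
goal(480,-246,200,109.5)
f=cam("wrist"); save(f,"w1.png"); print(f["T"].round(3).tolist())
E
```

```text
t 3.9 pos [ 480.3 -246.5  198.2] yaw 109.4 shift [ 0.024 -0.004 -0.073] turn [-0.0005 -0.0002 -0.0006] F [-0.9  0.2 -0.9] op 0.997 gf 0.0
[[0.943, 0.32, 0.088, 457.99], [0.332, -0.908, -0.256, -182.42], [-0.002, 0.271, -0.963, 318.748], [0.0, 0.0, 0.0, 1.0]]
```

View pics/w1.png

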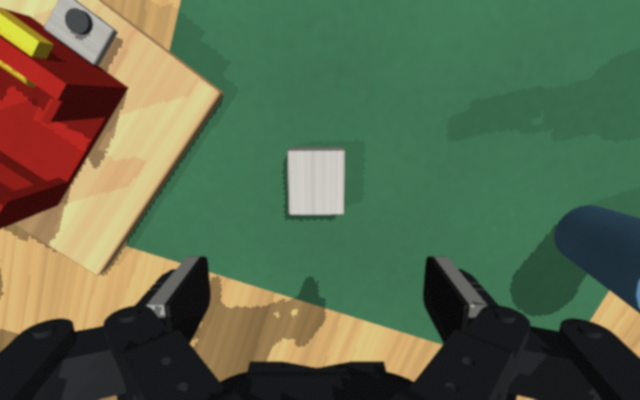

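The weight is centred at about (316,182), edges 288–345 x 150–215, with nothing near the fingers.

```bash
cat >> h.py <<'E'
def rectz(f,mask,c,win,z):
    m=np.zeros(mask.shape,np.uint8); x,y=c
    sl=(slice(max(0,y-win),y+win),slice(max(0,x-win),x+win)); m[sl]=mask[sl]*255
    cs,_=cv2.findContours(m,cv2.RETR_EXTERNAL,cv2.CHAIN_APPROX_NONE); k=max(cs,key=cv2.contourArea)
    P=np.array([onplane(f,u,v,z)[:2] for u,v in k[:,0]],np.float32)
    c,s,a=cv2.minAreaRect(P); return np.round(c,1),np.round(s,1),round(a,1)
E
python3 - <<'E'
from h import *
f=cam("wrist"); H,S,V=cv2.split(cv2.cvtColor(f["pixels"],cv2.COLOR_RGB2HSV))
c,s,a=rectz(f,(S<50)&(V>130),(316,182),70,24); print(c,s,a)
W=cloud(f); print(np.nanmedian(W[170:195,300:330].reshape(-1,3),0))
goal(*c,27,a+90)
E
```

```text
[ 479.9 -247.1] [47.6 55.4] 19.4
[ 477.61054044 -245.39868411   24.01189681]
t 4.0 pos [ 479.2 -243.9  199.8] yaw 109.4 shift [-1.410e-01 -3.000e-03  6.913e+00] turn [-0.0005 -0.0006  0.    ] F [0.3 0.9 0.3] op 0.999 gf 0.0
```

```bash
python3 -m inch '[[0,0,0,-0.1,0,1,0],[0,0,0,0,0,1,0],[0,0,0,0,0,1,0],[0,0,0,0,0,1,0],[0,0,0,0,0,1,0],[0,0,0,0,0,1,0],[0,0,0,0,0,0.5,0],[0,0,0,0,0,0.4,0]]' 60
python3 -c "
from h import *
goal(479.9,-247.1,27,109.4)"
```

```text
clock: 4.67
eef_pos: [479.8, -244.9, 27.6]
tcp_rot: [-3.141, -0.001, 1.911]
contact_force: [0.8, 0.3, 0.3]
opening: 1.003
grasp_force: 0.0
t 4.67 pos [ 479.8 -244.9   27.6] yaw 109.52 shift [-0.085 -0.028  0.023] turn [-0.0003 -0.0004  0.0007] F [0.8 0.3 0.3] op 1.003 gf 0.0
```

```bash
python3 -m inch '[[0,0,0,-0.08,0,0,0.3],[0,0,0,0,0,0,1],[0,0,0,0,0,0,1],[0,0,0,0,0,0,1],[0,0,0,0,0,0,1],[0,0,0,0,0,0,1],[0,0,0,0,0,0,1],[0,0,0,0,0,0,1]]' 60
python3 -m inch '[[0,0,0,0,0,-0.4,1],[0,0,0,0,0,-1,1],[0,0,0,0,0,-1,1],[0,0,0,0,0,-1,1],[0,0,0,0,0,-1,1],[0,0,0,0,0,-1,1],[0,0,0,0,0,-0.6,1],[0,0,0,0,0,0,1]]' 
python3 -c "
from h import *
goal(526,58,185,71)"
```

```text
clock: 5.33
eef_pos: [481.9, -248.3, 29.9]
tcp_rot: [3.14, 0.001, 1.911]
contact_force: [-1.1, 1.2, 6.1]
opening: 0.544
grasp_force: 62.5
clock: 6.0
eef_pos: [482.9, -248.9, 182.6]
tcp_rot: [3.137, 0.005, 1.911]
contact_force: [1.0, -1.5, -4.5]
opening: 0.544
grasp_force: 64.0
t 6.0 pos [ 482.9 -248.9  182.6] yaw 109.47 shift [10.997  5.718 -0.122] turn [0.0019 0.001  0.2137] F [ 1.  -1.5 -4.5] op 0.544 gf 64.0
```

```bash
python3 -m inch '[[0,0,0.036,0.6,0.3,0,1],[0,0,0.036,0.6,0.3,0,1],[0,0,0.036,0.6,0.3,0,1],[0,0,0.036,0.6,0.3,0,1],[0,0,0.036,0.6,0.3,0,1],[0,0,0.034,0.6,0.3,0,1],[0,0,0,0,0,0,1]]' 
python3 -c "
from h import *
goal(526,58,185,71)"
```

```text
clock: 6.58
eef_pos: [521.2, -155.3, 177.7]
tcp_rot: [-3.141, -0.001, 1.233]
contact_force: [0.2, -0.4, -4.1]
opening: 0.546
grasp_force: 63.9
t 6.58 pos [ 521.2 -155.3  177.7] yaw 70.63 shift [ 8.112 -2.647 -0.285] turn [-0.     -0.0003 -0.002 ] F [ 0.2 -0.4 -4.1] op 0.546 gf 63.9
```

```bash
python3 -m inch '[[0,0,0,0.9,-0.4,-0.1,1],[0,0,0,0.9,-0.4,-0.1,1],[0,0,0,0.9,-0.4,-0.1,1],[0,0,0,0.9,-0.4,-0.1,1],[0,0,0,0.9,-0.4,0,1],[0,0,0,0.9,-0.4,0,1],[0,0,0,0,-0.25,0,1],[0,0,0,0,0,0,1]]'
python3 - <<'E'
from h import *
goal(526,58,185,71)
f=cam("wrist"); save(f,"w2.png")
E
```

```text
clock: 7.25
eef_pos: [499.8, -7.2, 187.5]
tcp_rot: [-3.139, 0.001, 1.242]
contact_force: [-0.3, 0.1, -5.5]
opening: 0.543
grasp_force: 63.8
t 7.25 pos [499.8  -7.2 187.5] yaw 71.15 shift [2.808 0.149 0.099] turn [-0.0007  0.0003  0.0008] F [-0.3  0.1 -5.5] op 0.543 gf 63.8
```

View pics/w2.png

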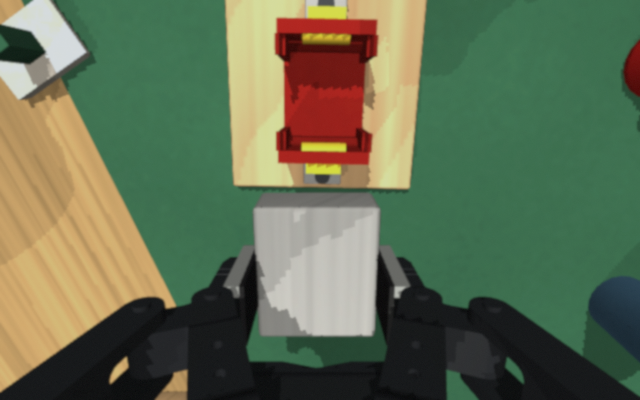

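Run:
```python
from h import *
f=cam("wrist"); H,S,V=cv2.split(cv2.cvtColor(f["pixels"],cv2.COLOR_RGB2HSV)); W=cloud(f)
red=((H<8)|(H>172))&(S>150)|((H>20)&(H<35)&(S>170))
c,s,a=rectz(f,((H<8)|(H>172))&(S>150),(325,90),80,66); print("red",c,s,a)
m=np.zeros_like(red); m[0:185,260:395]=red[0:185,260:395]; m&=(W[...,2]>60)
P=W[m]; rc=cv2.minAreaRect(P[:,:2].astype(np.float32)); print("cloud",rc,P[:,2].mean(),np.nanpercentile(P[:,2],98))
y=(H>20)&(H<35)&(S>170)
for v0,v1 in((30,48),(138,156)):
    mm=np.zeros_like(y); mm[v0:v1,290:360]=y[v0:v1,290:360]; v,u=np.nonzero(mm); print("nose",u.mean(),v.mean(),onplane(f,u.mean(),v.mean(),63).round(1),np.nanmedian(W[mm],0).round(1))
s=r.sense(); t=np.radians(71.0); ex=np.array([np.cos(t),np.sin(t)]); ey=np.array([np.sin(t),-np.cos(t)])
g=(S<60)&(V>90); g[:, :262]=0; g[:,372:]=0; g[:190]=0; g[345:]=0
Q=W[g]; Q=Q[(Q[:,2]>120)]; print("wz",np.nanpercentile(Q[:,2],[2,50,98]))
top=Q[Q[:,2]>np.nanmedian(Q[:,2])-4]
d=top[:,:2]-s["eef_pos"][:2]; print("weight top rel tool x",np.percentile(d@ex,[1,99]),"y",np.percentile(d@ey,[1,99]),"tcp",s["eef_pos"],"topz",np.median(top[:,2]))
```

```text
red [527.9  57.2] [89.8 62.9] 69.9
cloud ((527.0265502929688, 54.75132751464844), (99.36477661132812, 63.21967315673828), 69.91207122802734) 64.80759316673854 67.21742058518356
nose 323.6521739130435 37.678260869565214 [539.1  89.2  63. ] [538.8  89.3  62.9]
nose 323.0620437956204 144.97080291970804 [517.3  25.7  63. ] [518.   25.4  62.4]
wz [164.73884099 181.72611564 182.94092057]
weight top rel tool x [-25.0907106   29.68764394] y [-21.3027258  20.6899278] tcp [501.18560478  -8.56859912 187.92386621] topz 181.79533726753098
```

```bash
python3 -m inch '[[0,0,0.004,0.7,0.05,0,1],[0,0,0,0.7,0.05,0,1],[0,0,0,0.7,0.05,0,1],[0,0,0,0.65,0.02,0,1],[0,0,0,0,0,1,1],[0,0,0,0,0,1,1],[0,0,0,0,0,1,1],[0,0,0,0,0,0,1]]'
python3 - <<'E'
from h import *
goal(527.3,55.2,48,70.2)
f=cam("wrist"); save(f,"w3.png")
E
```

```text
clock: 8.02
eef_pos: [526.0, 53.9, 109.1]
tcp_rot: [-3.135, 0.003, 1.225]
contact_force: [-1.5, 0.0, -5.5]
opening: 0.542
grasp_force: 64.7
t 8.02 pos [526.   53.9 109.1] yaw 70.21 shift [0.076 0.046 2.443] turn [-0.002   0.0011  0.    ] F [-1.5  0.  -5.5] op 0.542 gf 64.7
```

View pics/w3.png

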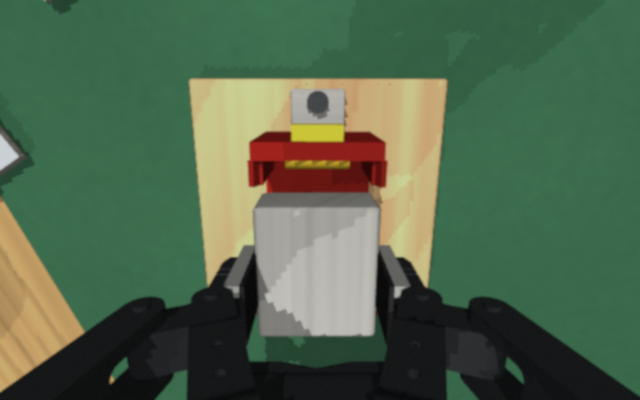

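The weight (columns 255–378) lines up with the base's far wall (249–385), so I'm lowering it.

```bash
python3 -m inch '[[0,0,0,0.03,0.02,0.5,1],[0,0,0,0,0,0.4,1],[0,0,0,0,0,0.3,1],[0,0,0,0,0,0.3,1],[0,0,0,0,0,0.2,1],[0,0,0,0,0,0.2,1],[0,0,0,0,0,0,1]]' 
python3 -c "
from h import *
goal(527.3,55.2,48,70.2)"
```

```text
clock: 8.65
eef_pos: [527.3, 55.6, 65.5]
tcp_rot: [-3.137, 0.001, 1.226]
contact_force: [-6.4, 2.2, -8.1]
opening: 0.543
grasp_force: 102.8
t 8.65 pos [527.3  55.6  65.5] yaw 70.22 shift [-0.012  0.01   0.7  ] turn [-0.0013  0.0005  0.0001] F [-6.4  2.2 -8.1] op 0.543 gf 102.8
```

```bash
python3 -m inch '[[0,0,0,0,-0.05,0,1],[0,0,0,0,0,0,1],[0,0,0,0,0,0.1,1],[0,0,0,0,0,0.1,1],[0,0,0,0,0,0,1]]' 
python3 -c "
from h import *
goal(527.3,55.2,48,70.2)"
```

```text
clock: 9.07
eef_pos: [527.4, 56.1, 60.8]
tcp_rot: [-3.14, 0.001, 1.226]
contact_force: [-5.0, 3.4, -6.3]
opening: 0.544
grasp_force: 103.1
t 9.07 pos [527.4  56.1  60.8] yaw 70.23 shift [-0.036  0.011  0.511] turn [-0.0006  0.0002  0.0002] F [-5.   3.4 -6.3] op 0.544 gf 103.1
```

```bash
python3 -m inch '[[0,0,0,0,-0.06,0,1],[0,0,0,0,0,0,1],[0,0,0,0,0,0,1]]' 
python3 -m inch '[[0,0,0,0,0,0.1,1],[0,0,0,0,0,0.1,1],[0,0,0,0,0,0,1]]'
```

```text
clock: 9.32
eef_pos: [527.3, 56.6, 61.2]
tcp_rot: [3.141, -0.0, 1.226]
contact_force: [-2.1, 0.5, -4.5]
opening: 0.544
grasp_force: 103.3
clock: 9.57
eef_pos: [527.2, 56.7, 55.5]
tcp_rot: [3.141, -0.0, 1.226]
contact_force: [-0.6, -0.6, -5.2]
opening: 0.543
grasp_force: 103.4
```

Side force is gone, so I'll continue down to the floor.

```bash
python3 -m inch '[[0,0,0,0,0,0.1,1],[0,0,0,0,0,0.08,1],[0,0,0,0,0,0,1]]' 
python3 -m inch '[[0,0,0,0,0,0.06,1],[0,0,0,0,0,0.04,1],[0,0,0,0,0,0,1],[0,0,0,0,0,0,1]]'
```

```text
clock: 9.82
eef_pos: [527.1, 56.7, 50.9]
tcp_rot: [3.141, -0.0, 1.226]
contact_force: [-0.0, 0.0, -5.5]
opening: 0.544
grasp_force: 103.4
clock: 10.15
eef_pos: [527.2, 56.8, 48.9]
tcp_rot: [3.141, -0.0, 1.226]
contact_force: [-0.0, -0.6, -4.4]
opening: 0.546
grasp_force: 103.4
```

```bash
python3 -m inch '[[0,0,0,0,0,0.04,1],[0,0,0,0,0,0,1],[0,0,0,0,0,0,0],[0,0,0,0,0,0,0],[0,0,0,0,0,0,0],[0,0,0,0,0,0,0],[0,0,0,0,0,0,0],[0,0,0,0,0,0,0]]' 
python3 -m inch '[[0,0,0,0,0,-0.5,0],[0,0,0,0,0,-1,0],[0,0,0,0,0,-1,0],[0,0,0,0,0,-1,0],[0,0,0,0,0,-1,0],[0,0,0,0,0,-1,0],[0,0,0,-0.7,0,0,0],[0,0,0,-0.7,0,0,0]]'
python3 - <<'E'
from h import *
f=cam("wrist"); save(f,"w4.png")
goal(436,258.5,190,107.5)
E
```

```text
clock: 10.82
eef_pos: [526.9, 56.7, 47.8]
tcp_rot: [3.142, 0.0, 1.226]
contact_force: [0.0, -0.6, 0.5]
opening: 0.999
grasp_force: 0.0
clock: 11.48
eef_pos: [516.2, 24.0, 187.2]
tcp_rot: [3.138, -0.002, 1.227]
contact_force: [-0.2, -0.7, 0.4]
opening: 0.998
grasp_force: 0.0
t 11.53 pos [514.1  21.5 186. ] yaw 70.29 shift [ 7.872 -6.136 -0.171] turn [ 2.000e-04  4.000e-04 -2.067e-01] F [-1.6 -2.2 -1.5] op 1.002 gf 0.0
```

View pics/w4.png

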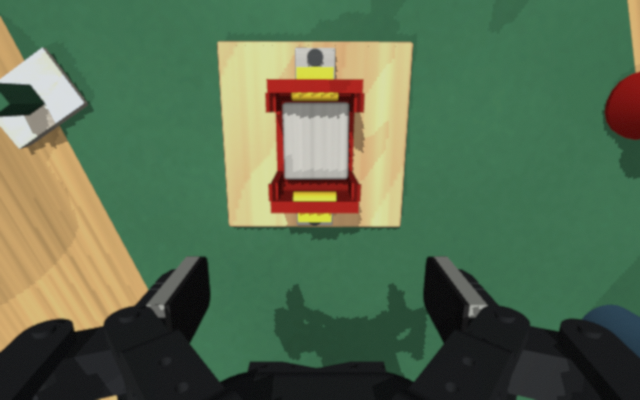

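The weight lies in the pocket at (316,140), square between the cheeks and clear of both noses. I'll measure it and the stand, then go to the cover.

```bash
python3 - <<'E'
from h import *
f=cam("wrist"); H,S,V=cv2.split(cv2.cvtColor(f["pixels"],cv2.COLOR_RGB2HSV)); W=cloud(f)
print("red",rectz(f,((H<8)|(H>172))&(S>150),(316,145),80,66))
print("weight",rectz(f,(S<50)&(V>110),(316,140),42,42),np.nanmedian(W[120:160,300:335].reshape(-1,3),0))
y=(H>20)&(H<35)&(S>170)
for v0,v1 in((90,104),(190,203)):
    mm=np.zeros_like(y); mm[v0:v1,285:345]=y[v0:v1,285:345]; v,u=np.nonzero(mm); print("nose",onplane(f,u.mean(),v.mean(),63).round(1))
print(r.sense()["eef_pos"])
E
python3 -m inch '[[0,0,-0.035,0,0,0,0],[0,0,-0.035,0,0,0,0],[0,0,-0.035,0,0,0,0],[0,0,-0.035,0,0,0,0],[0,0,-0.034,0,0,0,0],[0,0,-0.033,0,0,0,0],[0,0,0,0,0,0,0]]' 
python3 -c "
from h import *
goal(436,258.5,190,107.5)"
```

```text
red (array([527.7,  56.9]), array([89.4, 63.1]), 70.2)
weight (array([529.1,  58.9]), array([54.1, 47.1]), 70.3) [528.25568892  57.59659522  41.92351276]
nose [539.2  88.7  63. ]
nose [517.4  25.7  63. ]
[514.25282982  22.43175164 185.62293944]
clock: 12.17
eef_pos: [515.1, 24.2, 185.0]
tcp_rot: [-3.141, -0.0, 1.881]
contact_force: [-0.3, -0.2, 0.6]
opening: 0.998
grasp_force: 0.0
t 12.17 pos [515.1  24.2 185. ] yaw 107.76 shift [ 9.889 -0.156 -0.196] turn [-0.0001 -0.0001  0.0014] F [-0.3 -0.2  0.6] op 0.998 gf 0.0
```

```bash
python3 -m inch '[[0,0,0,0.9,0,0,0],[0,0,0,1,0,0,0],[0,0,0,1,0,0,0],[0,0,0,1,0,0,0],[0,0,0,1,0,0,0],[0,0,0,1,0,0,0],[0,0,0,1,0,0,0],[0,0,0,1,0,0,0]]' >/dev/null
python3 -m inch '[[0,0,0,1,-0.1,0,0],[0,0,0,1,-0.05,0,0],[0,0,0,0,0,0,0],[0,0,0,0,0,0,0]]'
python3 - <<'E'
from h import *
f=cam("wrist"); save(f,"w5.png"); goal(436,258.5,190,107.5)
H,S,V=cv2.split(cv2.cvtColor(f["pixels"],cv2.COLOR_RGB2HSV))
g=((H>50)&(H<90)); wh=(S<60)&(V>110)
print("plate",rectz(f,wh,(316,185),75,10))
E
```

```text
clock: 13.17
eef_pos: [436.6, 259.8, 185.1]
tcp_rot: [-3.141, 0.0, 1.876]
contact_force: [0.6, -0.3, 0.3]
opening: 0.998
grasp_force: 0.0
t 13.22 pos [436.8 259.  185.1] yaw 107.45 shift [-0.008 -0.037 -0.197] turn [-0.0001  0.0001 -0.0003] F [0.5 0.4 1. ] op 1.003 gf 0.0
plate (array([437.2, 257.7]), array([50., 71.]), 17.5)
```

View pics/w5.png

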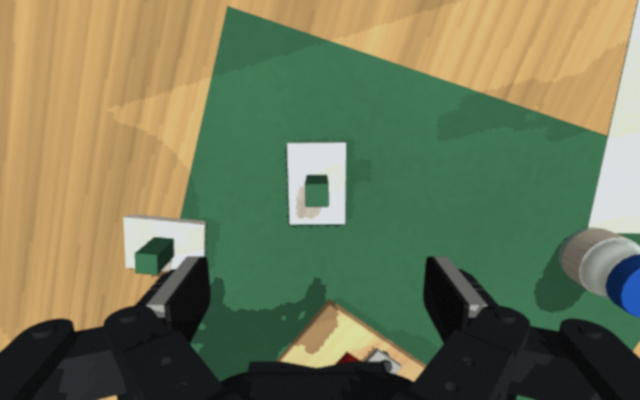

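The cover is centred at (316,183) and square to the tool. The neighbouring look-alike at (163,245) is clear.

```bash
python3 -m inch '[[0,0,0,-0.05,0,1,0.5],[0,0,0,0,0,1,0.5],[0,0,0,0,0,1,0.5],[0,0,0,0,0,1,0.5],[0,0,0,0,0,1,0.5],[0,0,0,0,0,0.5,0.5],[0,0,0,0,0,0.4,0.5],[0,0,0,0,0,0,0.5]]' 80
python3 -c "
from h import *
goal(437.2,257.7,37,107.5)"
```

```text
clock: 13.88
eef_pos: [436.8, 256.2, 36.1]
tcp_rot: [-3.139, 0.001, 1.874]
contact_force: [-0.6, -0.0, -0.3]
opening: 0.501
grasp_force: 0.0
t 13.88 pos [436.8 256.2  36.1] yaw 107.38 shift [ 0.053  0.034 -0.038] turn [-0.0009  0.0002 -0.0007] F [-0.6 -0.  -0.3] op 0.501 gf 0.0
```

```bash
python3 -m inch '[[0,0,0,0.03,0,0,1],[0,0,0,0,0,0,1],[0,0,0,0,0,0,1],[0,0,0,0,0,0,1],[0,0,0,0,0,0,1],[0,0,0,0,0,0,1],[0,0,0,0,0,0,1]]' 80
python3 -m inch '[[0,0,0,0,0,-0.5,1],[0,0,0,0,0,-1,1],[0,0,0,0,0,-1,1],[0,0,0,0,0,-1,1],[0,0,0,0,0,-1,1],[0,0,0,0,0,-1,1],[0,0,0,0,0,-0.5,1],[0,0,0,0,0,0,1]]'
python3 -c "
from h import *
goal(528,57.1,190,70.2)"
```

```text
clock: 14.47
eef_pos: [438.0, 258.6, 38.8]
tcp_rot: [3.14, -0.0, 1.876]
contact_force: [0.2, -2.0, 7.3]
opening: 0.195
grasp_force: 79.1
clock: 15.13
eef_pos: [438.6, 259.2, 191.1]
tcp_rot: [3.136, -0.001, 1.876]
contact_force: [0.5, -0.3, -0.5]
opening: 0.196
grasp_force: 78.2
t 15.13 pos [438.6 259.2 191.1] yaw 107.5 shift [-8.784  0.978  0.036] turn [ 0.0016 -0.001   0.2072] F [ 0.5 -0.3 -0.5] op 0.196 gf 78.2
```

```bash
python3 -m inch '[[0,0,0.035,0,0,0,1],[0,0,0.035,0,0,0,1],[0,0,0.035,0,0,0,1],[0,0,0.035,0,0,0,1],[0,0,0.034,0,0,0,1],[0,0,0.033,0,0,0,1],[0,0,0,0,0,0,1]]' >/dev/null
python3 -c "
from h import *
goal(506,-4,190,70.2)"
```

```text
t 15.72 pos [436.6 257.9 186.7] yaw 69.98 shift [-8.893  6.197 -0.127] turn [-0.0003  0.0004 -0.0012] F [-0.7  0.4 -0.8] op 0.194 gf 78.2
```

```bash
python3 -m inch '[[0,0,0,-0.8,0.55,0,1],[0,0,0,-0.8,0.56,0,1],[0,0,0,-0.8,0.56,0,1],[0,0,0,-0.8,0.56,0,1],[0,0,0,-0.8,0.56,0,1],[0,0,0,-0.8,0.56,0,1],[0,0,0,-0.8,0.56,0,1],[0,0,0,-0.8,0.56,0,1]]' >/dev/null
python3 -m inch '[[0,0,0,-0.8,0.56,0,1],[0,0,0,-0.8,0.56,0,1],[0,0,0,-0.8,0.56,0,1],[0,0,0,0,0,0,1],[0,0,0,0,0,0,1],[0,0,0,0,0,0,1]]' >/dev/null
python3 - <<'E'
from h import *
goal(506,-4,190,70.2)
f=cam("wrist"); save(f,"w6.png")
H,S,V=cv2.split(cv2.cvtColor(f["pixels"],cv2.COLOR_RGB2HSV)); W=cloud(f); Z=W[...,2]
print("red",rectz(f,((H<8)|(H>172))&(S>150),(320,90),90,66))
p=(S<50)&(V>110)&(Z>135)&(Z<175); p[:200]=0
q=W[p]; print(p.sum(),np.percentile(q,[1,50,99],0).round(1)); v,u=np.nonzero(p); print(u.min(),u.max(),v.min(),v.max())
E
```

```text
t 16.88 pos [ 5.070e+02 -5.000e-01  1.872e+02] yaw 70.31 shift [-0.146  0.011 -0.111] turn [-0.0003  0.      0.0006] F [-0.3  0.8 -1. ] op 0.194 gf 78.3
red (array([527.7,  57.3]), array([89.5, 63. ]), 70.1)
5139 [[487.1 -34.1 157. ]
 [512.2  13.7 158.4]
 [536.2  29.5 169.8]]
261 372 200 322
```

View pics/w6.png

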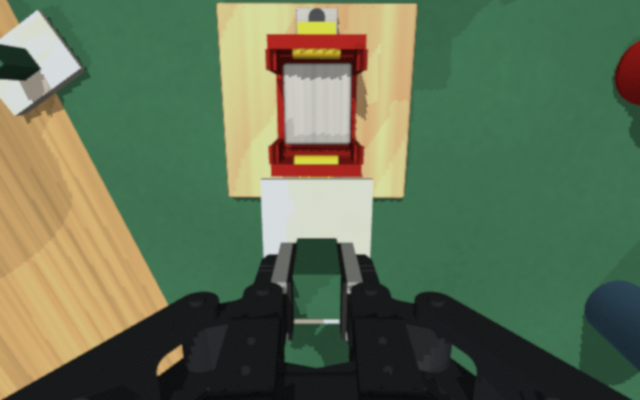

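The plate's far edge is at v≈179, u 261–372, just below the base in the image. I'll work out its pose relative to the stand from that edge.

Run:
```python
from h import *
f=cam("wrist"); H,S,V=cv2.split(cv2.cvtColor(f["pixels"],cv2.COLOR_RGB2HSV)); W=cloud(f); Z=W[...,2]
c,s,a=rectz(f,((H<8)|(H>172))&(S>150),(320,90),90,66); print("red",c,s,a)
p=(S<60)&(V>110)&(Z>145); p[:150]=0; p[330:]=0
zt=np.median(Z[190:225,280:350]); print("zt",zt)
us=np.arange(272,362); e=np.array([onplane(f,u,np.nonzero(p[:,u])[0].min()-.5,zt)[:2] for u in us])
vs=np.arange(190,240); L=np.array([onplane(f,np.nonzero(p[v])[0].min()-.5,v,zt)[:2] for v in vs]); R=np.array([onplane(f,np.nonzero(p[v])[0].max()+.5,v,zt)[:2] for v in vs])
for n,q in(("far",e),("L",L),("R",R)):
    d=cv2.fitLine(q.astype(np.float32),cv2.DIST_HUBER,0,.01,.01).ravel(); print(n,q.mean(0).round(1),np.degrees(np.arctan2(d[1],d[0])).round(1))
t=np.radians(70.2); ex=np.array([np.cos(t),np.sin(t)]); ey=np.array([np.sin(t),-np.cos(t)]); 
S0=np.array([528,57.1])
print("width",(R-L).mean(0)@ey,"centre offset needed: x",(S0@ex-(e.mean(0)@ex-35)),"y",S0@ey-((L@ey).mean()+(R@ey).mean())/2, "tcp",r.sense()["eef_pos"])
```

```text
red [527.8  57.3] [89. 63.] 70.3
zt nan
far [nan nan] 0.0
L [nan nan] 0.0
R [nan nan] 0.0
width nan centre offset needed: x nan y nan tcp [5.07014979e+02 2.50021593e-02 1.87445215e+02]
```

Run:
```python
from h import *
f=cam("wrist"); H,S,V=cv2.split(cv2.cvtColor(f["pixels"],cv2.COLOR_RGB2HSV)); W=cloud(f); Z=W[...,2]
c,s,a=rectz(f,((H<8)|(H>172))&(S>150),(320,90),90,66); print("red",c,s,a)
p=(S<60)&(V>110)&(Z>145); p[:150]=0; p[330:]=0
zt=np.nanmedian(Z[190:225,280:350]); print("zt",zt)
us=np.arange(272,362); e=np.array([onplane(f,u,np.nonzero(p[:,u])[0].min()-.5,zt)[:2] for u in us])
vs=np.arange(190,240); L=np.array([onplane(f,np.nonzero(p[v])[0].min()-.5,v,zt)[:2] for v in vs]); R=np.array([onplane(f,np.nonzero(p[v])[0].max()+.5,v,zt)[:2] for v in vs])
for n,q in(("far",e),("L",L),("R",R)):
    d=cv2.fitLine(q.astype(np.float32),cv2.DIST_HUBER,0,.01,.01).ravel(); print(n,q.mean(0).round(1),np.degrees(np.arctan2(d[1],d[0])).round(1))
t=np.radians(70.2); ex=np.array([np.cos(t),np.sin(t)]); ey=np.array([np.sin(t),-np.cos(t)]); 
S0=np.array([528,57.1])
print("width",(R-L).mean(0)@ey,"centre offset needed: x",(S0@ex-(e.mean(0)@ex-35)),"y",S0@ey-((L@ey).mean()+(R@ey).mean())/2, "tcp",r.sense()["eef_pos"])
```

```text
red [527.8  57.5] [89.1 63.1] 70.2
zt 158.56698796528593
far [519.4  33.3] -19.6
L [491.3  25.9] 70.6
R [536.5   9.8] 70.1
width 47.98558401109773 centre offset needed: x 60.28991080607253 y -0.025998729106049723 tcp [5.07120205e+02 9.61523138e-02 1.87565128e+02]
```

```bash
python3 -m inch '[[0,0,0,0.8,0,0,1],[0,0,0,0.8,-0.02,0,1],[0,0,0,0.81,0,0,1],[0,0,0,0,0,1,1],[0,0,0,0,0,1,1],[0,0,0,0,0,0.7,1],[0,0,0,0,0,0,1],[0,0,0,0,0,0,1]]'
python3 - <<'E'
from h import *
goal(527.5,57.1,105,70.2)
f=cam("wrist"); save(f,"w7.png")
E
```

```text
clock: 17.7
eef_pos: [526.6, 56.7, 119.8]
tcp_rot: [-3.14, 0.001, 1.227]
contact_force: [0.6, -0.6, -0.0]
opening: 0.196
grasp_force: 78.3
t 17.7 pos [526.6  56.7 119.8] yaw 70.32 shift [0.027 0.028 0.592] turn [-0.0006  0.0003  0.0006] F [ 0.6 -0.6 -0. ] op 0.196 gf 78.3
```

View pics/w7.png

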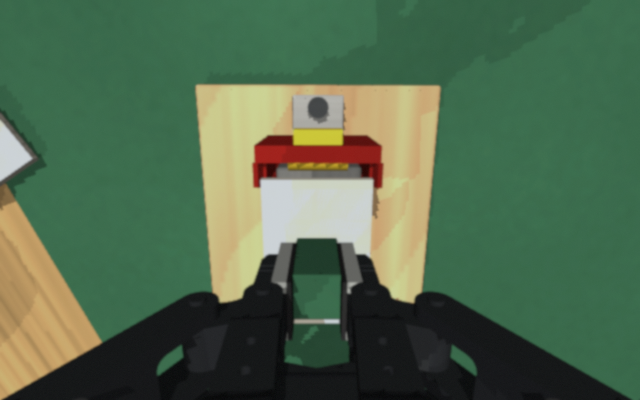

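The plate (261–373) is centred on the base (254–382), so I'm lowering it to the catches.

```bash
python3 -m inch '[[0,0,0,0,0,0.3,1],[0,0,0,0,0,0.2,1],[0,0,0,0,0,0.1,1],[0,0,0,0,0,0,1]]' 100
python3 -m inch '[[0,0,0,0,0,0.1,1],[0,0,0,0,0,0.05,1],[0,0,0,0,0,0,1]]'
```

```text
clock: 18.08
eef_pos: [527.2, 56.0, 105.0]
tcp_rot: [-3.141, 0.0, 1.226]
contact_force: [-0.5, 1.0, -0.3]
opening: 0.193
grasp_force: 99.9
clock: 18.33
eef_pos: [527.4, 56.0, 101.4]
tcp_rot: [-3.141, 0.0, 1.226]
contact_force: [-0.2, -0.2, -0.6]
opening: 0.19
grasp_force: 99.9
```

```bash
python3 -m inch '[[0,0,0,0,0,0.08,1],[0,0,0,0,0,0.08,1],[0,0,0,0,0,0,1]]'
python3 -m inch '[[0,0,0,0,0,0.08,1],[0,0,0,0,0,0.04,1],[0,0,0,0,0,0,1]]'
```

```text
clock: 18.58
eef_pos: [527.9, 56.3, 97.5]
tcp_rot: [3.141, -0.001, 1.226]
contact_force: [1.5, 0.8, -0.2]
opening: 0.188
grasp_force: 100.4
clock: 18.83
eef_pos: [528.1, 56.2, 94.9]
tcp_rot: [3.14, -0.001, 1.226]
contact_force: [-0.2, 0.2, 3.7]
opening: 0.193
grasp_force: 101.2
```

```bash
python3 -m inch '[[0,0,0,0,0,0.08,1],[0,0,0,0,0,0,1],[0,0,0,0,0,0,1]]'
python3 -m inch '[[0,0,0,0,0,0.08,1],[0,0,0,0,0,0,1],[0,0,0,0,0,0,1]]' 
python3 -m inch '[[0,0,0,0,0,0.08,1],[0,0,0,0,0,0,1],[0,0,0,0,0,0,1]]'
```

```text
clock: 19.08
eef_pos: [528.1, 56.1, 92.8]
tcp_rot: [3.14, -0.001, 1.226]
contact_force: [2.1, 0.4, 3.1]
opening: 0.194
grasp_force: 100.9
clock: 19.33
eef_pos: [527.7, 56.1, 90.4]
tcp_rot: [3.141, -0.0, 1.226]
contact_force: [3.6, 1.2, 0.5]
opening: 0.193
grasp_force: 100.3
clock: 19.58
eef_pos: [527.4, 56.1, 88.2]
tcp_rot: [-3.141, -0.0, 1.226]
contact_force: [4.3, 2.5, -1.6]
opening: 0.192
grasp_force: 100.1
```

```bash
python3 -m inch '[[0,0,0,0.02,0.02,0.1,1],[0,0,0,0,0,0.06,1],[0,0,0,0,0,0,1]]'
python3 -m inch '[[0,0,0,0,0,0.08,1],[0,0,0,0,0,0.04,1],[0,0,0,0,0,0,1]]'
```

```text
clock: 19.83
eef_pos: [527.3, 56.3, 83.8]
tcp_rot: [-3.14, 0.001, 1.226]
contact_force: [1.0, 1.7, -5.8]
opening: 0.195
grasp_force: 100.0
clock: 20.08
eef_pos: [527.4, 56.2, 81.1]
tcp_rot: [-3.14, 0.001, 1.226]
contact_force: [0.7, 0.6, -1.0]
opening: 0.193
grasp_force: 100.6
```

```bash
python3 -m inch '[[0,0,0,0,0,0.04,1],[0,0,0,0,0,0.04,1],[0,0,0,0,0,0,1],[0,0,0,0,0,0,1]]'
python3 -m inch '[[0,0,0,0,0,0.04,1],[0,0,0,0,0,0,1],[0,0,0,0,0,0,1],[0,0,0,0,0,0,1]]'
```

```text
clock: 20.42
eef_pos: [527.7, 56.2, 80.9]
tcp_rot: [-3.141, 0.0, 1.226]
contact_force: [-7.4, -0.2, 19.8]
opening: 0.197
grasp_force: 103.4
clock: 20.75
eef_pos: [527.7, 56.2, 80.9]
tcp_rot: [-3.141, 0.0, 1.226]
contact_force: [-10.5, -1.5, 33.2]
opening: 0.194
grasp_force: 105.3
```

```bash
python3 -m inch '[[0,0,0,0,0,0,1],[0,0,0,0,0,0,1],[0,0,0,0,0,0,1],[0,0,0,0,0,0,1],[0,0,0,0,0,0,1],[0,0,0,0,0,0,1]]'
python3 - <<'E'
from h import *
f=cam("scene"); f["pixels"]=cv2.resize(f["pixels"][170:290,270:410],None,fx=4,fy=4,interpolation=cv2.INTER_CUBIC)
g=cam("wrist"); W=cloud(g); im=cv2.resize(g["pixels"][60:260,200:440],None,fx=2,fy=2)
o=np.zeros((480,560+240,3),np.uint8); o[:,:560]=f["pixels"]; o[:200,560:]=g["pixels"][60:260,200:440]; f["pixels"]=o; save(f,"w8.png")
H,S,V=cv2.split(cv2.cvtColor(g["pixels"],cv2.COLOR_RGB2HSV))
m=(S<60)&(V>110)&(abs(W[...,2]-52)<8); m[:160]=0; print("plate top z",np.nanmedian(W[...,2][m]),m.sum())
E
```

```text
clock: 21.25
eef_pos: [527.7, 56.2, 80.8]
tcp_rot: [-3.141, 0.0, 1.226]
contact_force: [-11.3, -1.0, 33.0]
opening: 0.191
grasp_force: 105.3
plate top z 51.98087063251204 6410
```

View pics/w8.png

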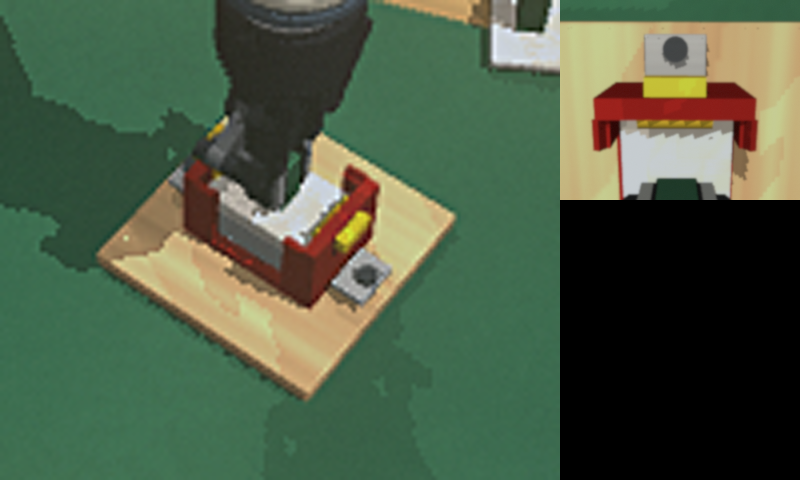

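The plate sits flat on the weight, with its top at z = 52 mm. The catch nose shows over the plate at (345,210) in the scene crop and (675,125) in the wrist crop. The push holds steady at 33 N, so I'm handing in.

```bash
python3 -c "
from h import *
print(r.sign_off())"
```

```text
the job is handed in; nothing more can be done
None
```

I handed the job in at about 21 s: the weight lies flat in the pocket, the plate is down past the catches onto it, and the gripper is still pushing it down with about 33 N. I saw only one catch nose sprung back over the plate, and the sign-off gave no verdict.

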